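# Load the end rail into the frame jig

### The arm

A 6-joint arm with a two-finger parallel gripper is mounted at the origin on the work surface. World frame = base frame: x ahead of the robot, y to its left, z up, the work surface at z = 0. Lengths are in m, angles in rad, forces in N, time in s.
With the tool pointing down it reaches from about 0.35 to 0.975 m from the base axis. Payload 4.9 kg.
Tool frame: the origin (TCP) lies between the finger pads; the fingertips stand 22 mm ahead of it and the grasp point (between the pads) lies 3 mm ahead of it; z points along the fingers, y is the line along which they close (so a half turn about z gives the same grasp; the last joint's range is limited). The gripper opens to 85 mm and grips with 20 to 120 N. Pads are 22 mm wide; open, the fingers measure 114 mm over their backs; the gripper's body (76 mm by 85 mm) begins 54 mm behind the grasp point. The pads swing forward as they close: fully open they stand 13 mm farther back than shut.
Start: joints at [1.129, 0.053, 1.613, -0, 1.476, -0.119], TCP at [0.198, 0.593, 0.253] pointing down, gripper open.
Joint ranges: [-3.01, 3.01], [-1.01, 2.22], [0.06, 2.58], [-1.02, 4.17], [0.09, 2.62], [-3.14, 3.14]. Speed limits (rad/s): [2.57, 2.57, 3.14, 3.14, 3.14, 3.14].

### API

Orientations are given as a unit quaternion [w, x, y, z].
In Python, from plant import state, grab_frame, get_calibration, job_done, recognise, regions_of gives the robot as it stands.
- The arm moves only by the tool apply_moves, never from a script. Its argument "targets" is a list of rows, each an object with "translation": the shift along the tool's x, y, z normalised to -1 to 1, where 1 is 100 mm, a list of three; "twist": the turn about the tool's z normalised to -1 to 1, where 1 is 0.1 rad; "hand": the opening, from 0 (shut) to 1 (fully open). A call has 1 to 8 rows; each row shifts and turns the commanded pose from where the row before left it, along the tool's axes as they then stand; what a row does not reach is not made up. A row lasts 1/10 s, in which the tool goes at most 50 mm and 8.59 degrees, less where a joint would pass 70% of its speed; a pose out of reach is approached as far as the arm can. A call with a number of a shift or a turn outside -1 to 1 is refused whole. A call with a gripper value outside its range is refused whole. The fingers move at their own pace and stop on an object; the grip force is fixed at half the most. Time passes only in rows, so rows that do not move let the fingers close. It gives the time, the measured TCP pose, the force, the opening and the grip force at its end, in the units of the state.
- state(): the state, without advancing time (a new reading comes with each control period).
- grab_frame(name): name is "side" or "top"; returns the picture (480x640x3 uint8, red, green, blue); there is no depth.
- get_calibration(name): a dict with "camera_matrix" (3x3 intrinsics, pixels), "pose" (4x4, takes a point from camera to world coordinates). Camera axes: x right, y up, looking along -z (the intrinsics and any distortion apply to the point x, -y, -z); pixel columns grow to the right and rows downward; lengths in m; the calibration is good to about 2 mm. A picture is of the moment at which its call begins. get_calibration takes no time and is no camera call.
- job_done(): hands the job in; it is judged then, once.
Trained networks look in the newest picture that a camera, given by its name, has taken for a name from the list of things; names that differ only in an ending like _2 or _b are one class to them, and where a whole thing is asked for, a point or a joint stands for the part that bears it (a point fixed in the world has none). Each returns a list of dicts, best first, with "score" (0 to 1); they miss things now and then, are a little off and sometimes report something else, mostly with a low value. They report only what shows in the picture. A call takes as long as a camera call.
- recognise(camera, query): "point" ([x, y, z] in m, in world coordinates, good to about 4 mm: the middle of the surface that is visible of it).
- regions_of(camera, query): "pixels" (480x640 bool, what is visible of it).
The state is a dict: "time": time; "joint_pos": joint angles; "joint_vel": joint speeds; "joint_efforts": joint torques, N m; "tool_pos": TCP position; "tool_rot": TCP orientation; "contact_force": force on the tool from outside, world axes, zero at the start; "ft_torque": the same for the moment, N m; "gripper_width": opening from 0.0 (shut) to 1.0 (fully open); "grasp_force": force on a finger pad.
Only numpy, scipy, OpenCV 4.12 (cv2) and the standard library are available. Lean on these libraries where they do the work, as an engineer would, in place of code of your own. Each camera call takes 0.05 s, during which the arm holds its last target. There are 200 camera calls.

### The job

Push the loose length of square tube into the welding jig as the near rail of the frame: angle its left end in behind the clamp post first, then swing its right end in, until it lies flat against the back fence along its whole length, between the two side rails. Only push it with the fingertips: it stays flat on the table, never lifted or tipped. Leave the hammer, wire brush, magnetic square and offcut where they lie.

Things in the scene. Friction and masses are not known exactly. Their poses are not given: they have to be found in the camera images.
- jig: Fixed frame jig on the table, turned up to 7 degrees. Origin on the table under the middle of the back fence's near face; x points away from the robot into the frame, y left along the fence, z up. Back fence: upright brown angle iron, y -140 to +140 mm, 30 mm high, near face at x = 0. A fixed far cross rail closes the frame at x 150 to 175.
- bay (a point): Middle of the bay where the rail's centre belongs, 12.5 mm before the fence and above the table (jig x -12.5, y 0). The bay is the space before the fence between the side rails: 310 mm long in y, x -25 to 0, open towards the robot and above, its floor the table. A seated rail has its near face level with the side rails' near ends and 5 mm of play at each end.
- side_left (a point): Centre of the near end of the left side rail: fixed 25 mm square tube, jig x -25 to +175 mm, its inner face at jig y = +155, outer at +180, 25 mm high; brown angle cleats hold it outside, out to y 205, from x = 12 on.
- side_right (a point): The same for the right side rail: inner face at jig y = -155 mm, outer at -180, near end at jig x -25.
- post: Fixed clamp post before the left part of the bay: upright brown 30 x 30 mm bar, 55 mm high. Origin under its centre, axes as the jig's; it stands at jig x -67, y +85 to +105 mm. A fixed 10 mm bolt passes through it along x, 13.5 mm above the table: its tip 22 mm beyond the centre (45 mm from the fence; the bar itself 52 mm), its 18 mm head 57 mm before the centre.
- rail: Loose end rail: bare steel square tube 300 mm long, 25 x 25 mm section, about 0.4 kg, lying flat before the jig, to the right of the clamp post. Origin: centre of its underside; y along it to its left end, x across it away from the robot, z up. Its ends act as closed flat faces. Its yaw is within 15 degrees of the jig's.
- rail_left (a point): Centre of the rail's left end face (the +y end), 12.5 mm above the table.
- rail_right (a point): Centre of the rail's right end face (the -y end), 12.5 mm above the table.
- hammer: Bystander: chipping hammer lying on the table to the left, about 200 mm long, head 140 mm wide at its -x end, 22 mm high. Origin: on the table under the middle of its length.
- brush: Bystander: wooden-handled wire brush lying bristles down near the robot on the right, 255 mm long, 35 mm high. Origin: on the table under the middle of its length.
- magnet: Bystander: triangular magnetic welding square, legs 75 mm, 14 mm thick, lying inside the frame beyond the fence. Origin: on the table under its middle.
- offcut: Bystander: 70 mm offcut of the same 25 mm square tube lying to the right of the frame. Origin: on the table under its middle.

How it is judged:
By the outcome, as a careful person would: the job done as asked, in the order asked, and still so for the second after the job is handed in, with the robot touching nothing.
It also fails if it takes over 67 s, if anything falls off the work surface, if the arm or the gripper's body presses on something with over 40 N, if the wrist force passes 120 N, or if a joint passes its speed limit or range.

## Working session

There is one attempt and no reset: what is moved stays moved. The work goes in short steps, Python scripts to look and compute and a tool call to move; the robot and the scene stay as the last step left them, time stands still between calls to the robot, and variables do not carry over. Pictures are saved under pics/ and viewed, at most 10 in all, crops included, and the job is handed in when it is done.

Besides the shell and the picture viewer there is one more tool, called after "Request:" by a JSON object that holds its "method" and its "body", one argument or row to a line. apply_moves: Moves the arm, as the interface text tells. Its arguments: {"type":"object","properties":{"targets":{"type":"array"}},"required":["targets"]}

```bash
mkdir -p pics
cat > h.py <<'E'
import numpy as np,cv2
from plant import *
def K(n):
    c=get_calibration(n);return np.array(c["camera_matrix"]),np.array(c["pose"]),c
def proj(n,P):
    k,T,_=K(n);P=np.atleast_2d(P);p=(P-T[:3,3])@T[:3,:3];p=p*[1,-1,-1];q=p@k.T;return q[:,:2]/q[:,2:]
def unproj(n,uv,z):
    k,T,_=K(n);uv=np.atleast_2d(uv).astype(float);d=np.c_[uv,np.ones(len(uv))]@np.linalg.inv(k).T*[1,-1,-1]@T[:3,:3].T
    return T[:3,3]+d*((z-T[2,3])/d[:,2:])
def save(n,f):
    im=grab_frame(n);cv2.imwrite(f"pics/{f}.png",cv2.cvtColor(im,cv2.COLOR_RGB2BGR));return im
E
python3 - <<'E'
from h import *
np.set_printoptions(precision=4,suppress=True)
for n in("top","side"):
    save(n,n+"0");print(K(n)[2])
    for q in["jig","bay","side_left","side_right","post","rail","rail_left","rail_right"]:
        print(n,q,[(np.round(d["point"],4),round(d["score"],2)) for d in recognise(n,q)[:2]])
s=state();print(s)
E
```

```text
{'camera_matrix': array([[613.6774,   0.    , 323.392 ],
       [  0.    , 613.6774, 240.4305],
       [  0.    ,   0.    ,   1.    ]]), 'pose': array([[ 0.0265,  0.9967, -0.0763,  0.4432],
       [-0.9993,  0.0245, -0.0271,  0.0149],
       [-0.0251,  0.077 ,  0.9967,  1.3667],
       [ 0.    ,  0.    ,  0.    ,  1.    ]])}
top jig [(array([0.7711, 0.0312, 0.025 ]), 0.62)]
top bay [(array([0.7748, 0.0362, 0.0271]), 0.97)]
top side_left [(array([0.7701, 0.0332, 0.0212]), 0.96)]
top side_right [(array([0.7745, 0.0327, 0.0232]), 0.91)]
top post [(array([0.6236, 0.1378, 0.0483]), 0.8)]
top rail [(array([ 0.533 , -0.0958,  0.0239]), 0.91)]
top rail_left [(array([ 0.5336, -0.0925,  0.0248]), 0.94), (array([0.3469, 0.3318, 0.0174]), 0.51)]
top rail_right [(array([0.7712, 0.0368, 0.0263]), 0.62)]
{'camera_matrix': array([[592.1376,   0.    , 313.5562],
       [  0.    , 592.1376, 235.0315],
       [  0.    ,   0.    ,   1.    ]]), 'pose': array([[ 0.8058,  0.3144, -0.5019, -0.0558],
       [-0.5921,  0.4113, -0.693 , -0.7757],
       [-0.0114,  0.8556,  0.5175,  0.6641],
       [ 0.    ,  0
[... 455 characters left out ...]
27, -0.1271,  0.0259]), 0.79), (array([0.7722, 0.0551, 0.0083]), 0.65)]
side rail_left [(array([ 0.5255, -0.1181,  0.0226]), 0.91)]
side rail_right [(array([ 0.5204, -0.1243,  0.0242]), 0.7)]
{'time': 0.9, 'joint_pos': array([ 1.129 ,  0.0527,  1.6129, -0.    ,  1.476 , -0.119 ]), 'joint_vel': array([ 0.0003, -0.0007,  0.0002, -0.0014, -0.0013,  0.0009]), 'joint_efforts': array([ -0.0002, -39.3699, -37.0454,  -0.0003,   0.0006,   0.    ]), 'tool_pos': array([0.1983, 0.5927, 0.2533]), 'tool_rot': array([0.    , 0.1607, 0.987 , 0.    ]), 'contact_force': array([ 0.4466,  0.3944, -0.9381]), 'ft_torque': array([-0.0295,  0.0182,  0.0361]), 'grasp_force': 0.0, 'gripper_width': 0.9973773110030517}
```

View pics/top0.png

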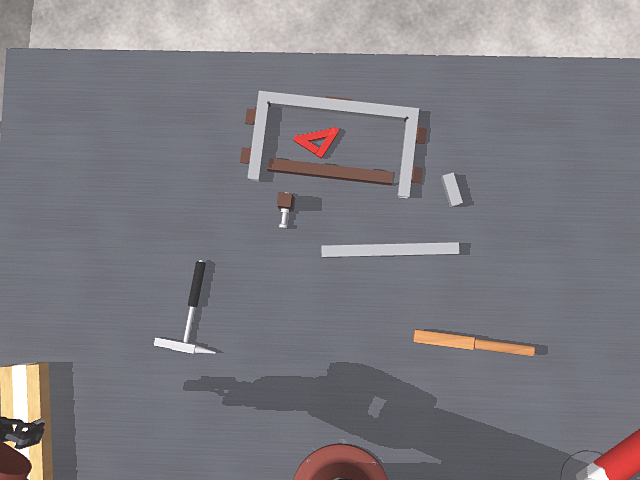

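View pics/side0.png

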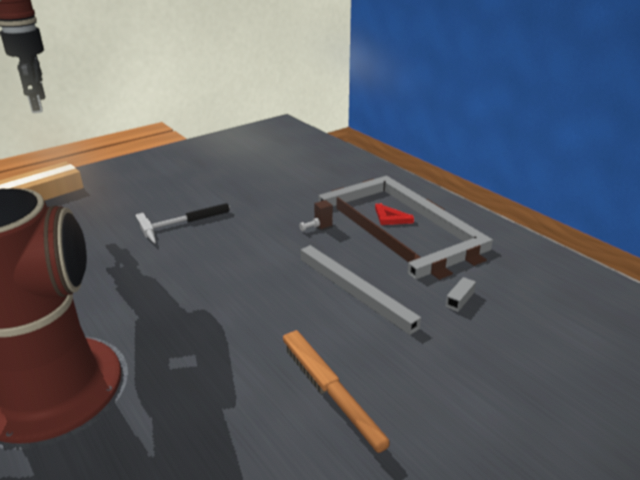

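Run:
```python
from h import *
grab_frame("top")
for q in ["jig","rail","post","side_left"]:
    for r in regions_of("top",q)[:2]:
        m=r["pixels"].astype(np.uint8)
        c=max(cv2.findContours(m,cv2.RETR_EXTERNAL,cv2.CHAIN_APPROX_NONE)[0],key=cv2.contourArea)
        print(q,round(r["score"],2),m.sum(),cv2.boundingRect(c),cv2.minAreaRect(c))
        if q!="jig":
            b=cv2.boxPoints(cv2.minAreaRect(c));print(np.round(unproj("top",b,.025),4).tolist())
```

```text
jig 0.7 6462 (240, 92, 187, 106) ((333.5400695800781, 143.3863525390625), (182.29458618164062, 91.81520080566406), 6.552554607391357)
rail 0.66 1766 (322, 241, 138, 17) ((390.4896240234375, 250.13970947265625), (14.55163860321045, 137.31788635253906), 88.34770202636719)
[[0.5362, 0.0549, 0.025], [0.5522, -0.2443, 0.025], [0.5205, -0.2455, 0.025], [0.5043, 0.0531, 0.025]]
rail 0.37 1352 (413, 330, 122, 26) ((473.75531005859375, 343.0599365234375), (121.53142547607422, 13.228089332580566), 7.4958577156066895)
[[0.3316, -0.1471, 0.025], [0.3598, -0.1504, 0.025], [0.3333, -0.4086, 0.025], [0.3053, -0.4049, 0.025]]
post 0.55 410 (277, 193, 18, 35) ((285.5, 210.0), (34.0, 17.0), 90.0)
[[0.6486, 0.1567, 0.025], [0.6494, 0.119, 0.025], [0.574, 0.1168, 0.025], [0.5731, 0.1542, 0.025]]
side_left 0.8 6981 (240, 91, 187, 107) ((333.624755859375, 142.6494598388672), (182.75103759765625, 93.29869079589844), 6.552553653717041)
[[0.6789, 0.2455, 0.025], [0.8896, 0.2293, 0.025], [0.8495, -0.177, 0.025], [0.6414, -0.1564, 0.025]]
```

The top view shows the jig's side rail near ends at about (253,180) and (405,197), the post at (285,200) with its bolt pointing down to (284,227), and the rail from (322,251) to (459,248). The side view agrees with this. The jig is yawed clockwise by about 6.5° and the rail counter-clockwise by about 3°. Next I'll fit both poses more closely with box silhouettes.

```bash
cat > fit.py <<'E'
from h import *
from scipy.optimize import minimize
def box(x0,x1,y0,y1,h): return np.array([[x,y,z] for x in(x0,x1) for y in(y0,y1) for z in(0,h)])
JB=[box(-.025,.175,.155,.18,.025),box(-.025,.175,-.18,-.155,.025),box(.15,.175,-.155,.155,.025)]
RB=[box(-.0125,.0125,-.15,.15,.025)]
def w(p,P):
    c,s=np.cos(p[2]),np.sin(p[2]);P=np.atleast_2d(P).astype(float)
    return np.c_[P[:,0]*c-P[:,1]*s+p[0],P[:,0]*s+P[:,1]*c+p[1],P[:,2]]
def rend(p,B,S=4):
    m=np.zeros((480*S,640*S),np.uint8)
    for b in B:
        q=(proj("top",w(p,b))+.5)*S-.5
        cv2.fillConvexPoly(m,np.round(cv2.convexHull(q.astype(np.float32))*16).astype(np.int32),255,shift=4)
    return cv2.resize(m,(640,480),interpolation=cv2.INTER_AREA)/255.
def bright(im,lo=135):
    f=im.astype(float);g=f.mean(2);sat=f.max(2)-f.min(2)
    return np.clip((g-lo)/30,0,1)*(sat<35)
def fit(M,p0,B):
    r0=rend(p0,B);W=cv2.dilate((r0>0).astype(np.uint8),np.ones((15,15)))
    f=lambda p:(np.abs(rend(p,B)-M)*W).sum()/r0.sum()
    best=None
    for st in(.006,.002):
        s=np.array([st,st,st*5]);x=p0 if best is None else best.x
        best=minimize(f,x,method="Nelder-Mead",options=dict(initial_simplex=np.array([x]+[x+s*e for e in np.eye(3)]),xatol=1e-5,fatol=1e-5))
    return best.x,best.fun
def rel(j,P):
    d=np.atleast_2d(P)[:,:2]-j[:2];c,s=np.cos(j[2]),np.sin(j[2]);return np.c_[d[:,0]*c+d[:,1]*s,-d[:,0]*s+d[:,1]*c]
E
python3 - <<'E'
from fit import *
im=cv2.cvtColor(cv2.imread("pics/top0.png"),cv2.COLOR_BGR2RGB)
print(im[300,200:560:120],im[250,390],im[257,330],im[150,260],im[178,254])
M=bright(im)
j,e=fit(M,np.array([.685,.035,-.114]),JB);r,e2=fit(M,np.array([.528,-.0957,.053]),RB)
print("jig",j,e,"rail",r,e2)
np.save("jig.npy",j)
print("rail ends in jig",rel(j,w(r,[[0,.15,0],[0,-.15,0]])),"rel yaw deg",np.degrees(r[2]-j[2]))
# post: top brown region
hsv=cv2.cvtColor(im,cv2.COLOR_RGB2HSV)
v=im.copy()
for y in(.085,.095,.105):
  print(y,proj("top",w(j,[[-.067,y,.055],[-.067+.022,y,.0135],[-.124,y,.0135]])).round(1).tolist())
o=cv2.cvtColor(im,cv2.COLOR_RGB2BGR)
big=cv2.resize(o[80:280,220:480],None,fx=3,fy=3,interpolation=cv2.INTER_CUBIC)
for p,B in((j,JB),(r,RB)):
  for b in B:
    h=cv2.convexHull(((proj("top",w(p,b))-[220,80]+.5)*3-.5).astype(np.float32)).astype(np.int32);cv2.polylines(big,[h],True,(0,255,0),1)
cv2.imwrite("pics/ov.png",big)
E
```

```text
[[ 91  93  99]
 [113 119 125]
 [119 118 127]] [201 200 206] [78 79 86] [197 197 202] [200 200 206]
jig [ 0.68985136  0.04299714 -0.09577558] 0.17182673219867456 rail [ 0.5311249  -0.09334004  0.04854414] 0.05918971244510788
rail ends in jig [[-0.1665341  -0.00245064]
 [-0.12338832 -0.29933183]] rel yaw deg 8.268910987822165
0.085 [[285.8, 199.0], [288.7, 192.0], [284.2, 227.0]]
0.095 [[281.2, 198.5], [284.2, 191.5], [279.7, 226.5]]
0.105 [[276.6, 197.9], [279.8, 190.9], [275.3, 226.0]]
```

View pics/ov.png

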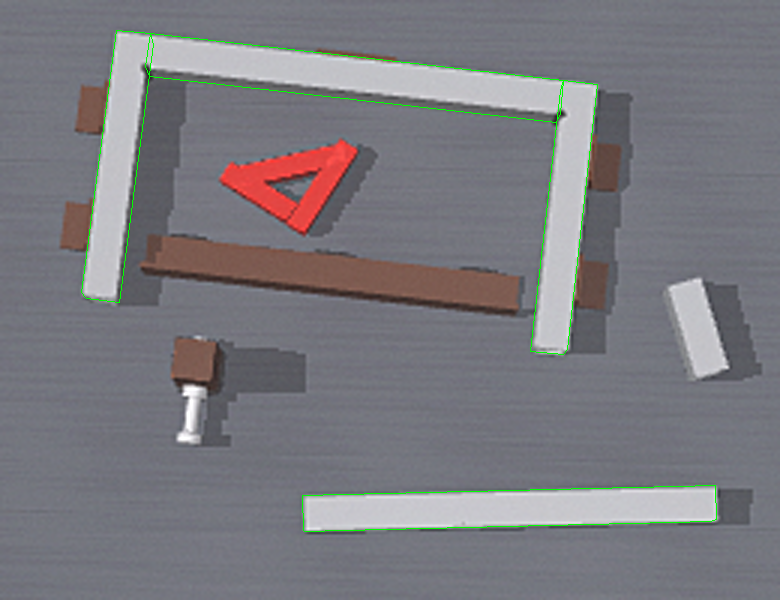

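The overlays match the picture, and in jig coordinates the post stands at y ≈ 88 mm. I'll fly to in front of the rail's left end with the fingers shut.

Request:
{"method": "apply_moves", "body": {
  "targets": [
    {"translation": [-0.33, -0.35, 0], "twist": 0, "hand": 0},
    {"translation": [-0.33, -0.35, 0], "twist": 0, "hand": 0},
    {"translation": [-0.33, -0.35, 0], "twist": 0, "hand": 0},
    {"translation": [-0.33, -0.35, 0], "twist": 0, "hand": 0},
    {"translation": [-0.33, -0.35, 0], "twist": 0, "hand": 0},
    {"translation": [-0.33, -0.35, 0], "twist": 0, "hand": 0},
    {"translation": [-0.33, -0.35, 0], "twist": 0, "hand": 0},
    {"translation": [-0.33, -0.35, 0], "twist": 0, "hand": 0}
  ]
}}

```text
time: 1.95
tool_pos: [0.3602, 0.2417, 0.2536]
tool_rot: [0.001, 0.16, 0.987, 0.0]
contact_force: [1.5, -0.0, -0.1]
gripper_width: -0.0
grasp_force: 0.0
```

Request:
{"method": "apply_moves", "body": {
  "targets": [
    {"translation": [-0.33, -0.35, 0], "twist": 0, "hand": 0},
    {"translation": [-0.33, -0.35, 0], "twist": 0, "hand": 0},
    {"translation": [-0.33, -0.35, 0], "twist": 0, "hand": 0},
    {"translation": [-0.33, -0.35, 0], "twist": 0, "hand": 0},
    {"translation": [-0.31, -0.31, 0], "twist": 0, "hand": 0},
    {"translation": [0, 0, 0.4], "twist": -0.7, "hand": 0},
    {"translation": [0, 0, 0.4], "twist": 0, "hand": 0},
    {"translation": [0, 0, 0.4], "twist": 0, "hand": 0}
  ]
}}

```text
time: 2.75
tool_pos: [0.4606, 0.0289, 0.1326]
tool_rot: [0.001, 0.127, 0.992, 0.0]
contact_force: [0.6, 0.7, 0.4]
gripper_width: -0.003
grasp_force: 0.0
```

```bash
cat > st.py <<'E'
from fit import *
from scipy.spatial.transform import Rotation as Ro
j=np.load("jig.npy");np.set_printoptions(precision=1,suppress=True)
def rep(*T):
    s=state();R=Ro.from_quat(np.roll(s["tool_rot"],-1)).as_matrix();p=s["tool_pos"]
    print("t",round(s["time"],2),"tcp mm",p*1e3,"jig",rel(j,p)[0]*1e3,"rel yaw y-axis",round(np.degrees(np.arctan2(R[1,1],R[0,1])-np.pi/2-j[2]),1),"F",s["contact_force"],"w",round(s["gripper_width"],2))
    for t in T:  # target in jig mm (x,y,z)
        print(" to",t,"units",np.round(R.T@(w(j,np.array([t])/1e3)[0]-p)*10,2).tolist())
E
python3 -c "
from st import *
rep((-190,-28,40),(-100,-28,40))"
```

```text
t 2.75 tcp mm [460.6  28.9 132.6] jig [-226.9  -36. ] rel yaw y-axis -9.1 F [0.6 0.7 0.4] w -0.0
 to (-190, -28, 40) units [-0.35, 0.14, 0.93]
 to (-100, -28, 40) units [-1.24, 0.28, 0.93]
```

Request:
{"method": "apply_moves", "body": {
  "targets": [
    {"translation": [0, 0.1, 0.4], "twist": 0, "hand": 0},
    {"translation": [0, 0, 0.35], "twist": 0, "hand": 0},
    {"translation": [0, 0, 0.1], "twist": 0, "hand": 0},
    {"translation": [0, 0, 0.05], "twist": 0, "hand": 0},
    {"translation": [0, 0, 0.05], "twist": 0, "hand": 0},
    {"translation": [0, 0, 0], "twist": 0, "hand": 0}
  ]
}}

```text
time: 3.35
tool_pos: [0.4638, 0.0391, 0.0396]
tool_rot: [0.001, 0.126, 0.992, 0.0]
contact_force: [0.2, 0.6, 1.0]
gripper_width: -0.001
grasp_force: 0.0
```

```bash
python3 -c "
from st import *
save('side','side1');save('top','top1')
rep((-190,-28,36),(-100,-28,36))"
```

```text
t 3.45 tcp mm [463.9  39.1  39.9] jig [-224.5  -25.5] rel yaw y-axis -9.0 F [ 0.4 -0.4 -1.2] w 0.0
 to (-190, -28, 36) units [-0.34, 0.03, 0.04]
 to (-100, -28, 36) units [-1.23, 0.17, 0.04]
```

View pics/side1.png

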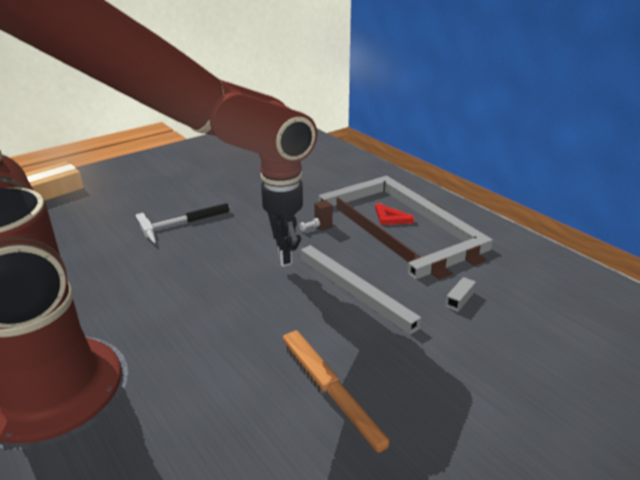

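The closed fingertips stand just above the table, in front of the rail's left end at about (286,262). I'll push the left end forward.

Request:
{"method": "apply_moves", "body": {
  "targets": [
    {"translation": [-0.3, 0.03, 0.05], "twist": 0, "hand": 0},
    {"translation": [-0.1, 0.01, 0], "twist": 0, "hand": 0},
    {"translation": [-0.1, 0.015, 0], "twist": 0, "hand": 0},
    {"translation": [-0.1, 0.015, 0], "twist": 0, "hand": 0},
    {"translation": [-0.1, 0.015, 0], "twist": 0, "hand": 0},
    {"translation": [-0.1, 0.015, 0], "twist": 0, "hand": 0},
    {"translation": [-0.1, 0.015, 0], "twist": 0, "hand": 0},
    {"translation": [-0.06, 0.01, 0], "twist": 0, "hand": 0}
  ]
}}

```text
time: 4.25
tool_pos: [0.5597, 0.0271, 0.0334]
tool_rot: [0.0, 0.126, 0.992, -0.0]
contact_force: [-2.2, 0.0, 1.0]
gripper_width: 0.001
grasp_force: 1.0
```

```bash
cat >> st.py <<'E'
def rail(p0=None,tag=None):
    im=save("top",tag) if tag else grab_frame("top")
    if p0 is None: p0=np.load("rail.npy")
    r,e=fit(bright(im),np.array(p0),RB);np.save("rail.npy",r)
    print("rail ctr jig",rel(j,r[None])[0]*1e3,"L",rel(j,w(r,[[0,.15,0]]))[0]*1e3,"R",rel(j,w(r,[[0,-.15,0]]))[0]*1e3,"yaw",round(np.degrees(r[2]-j[2]),1),"err",round(e,2))
    return r
E
python3 -c "
from st import *
p=w(j,[[-.11,-.135,0]])[0]
rail([p[0],p[1],j[2]-.1],'top2');rep()"
```

```text
rail ctr jig [-140.4 -253.8] L [-116.1 -105.8] R [-164.7 -401.9] yaw -9.3 err 0.15
t 4.3 tcp mm [560.4  27.   33.5] jig [-127.3  -28.3] rel yaw y-axis -9.0 F [-0.1 -1.   0.9] w -0.0
```

View pics/top2.png

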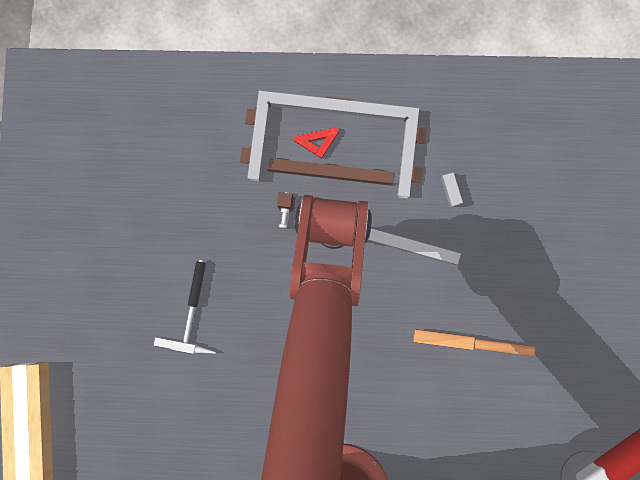

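The arm hides the rail's left half, but its right end is visible at about (459,258). I'll mask the arm out of the fit.

```bash
cat >> fit.py <<'E'
def bright(im,lo=122):
    f=im.astype(float);g=f.mean(2);sat=f.max(2)-f.min(2)
    M=np.clip((g-lo)/15,0,1)*(sat<35)
    arm=((f[...,0]-f[...,2])>25).astype(np.uint8)
    arm=cv2.morphologyEx(arm,cv2.MORPH_OPEN,np.ones((15,15)))
    n,l,s,_=cv2.connectedComponentsWithStats(arm)
    arm=np.isin(l,[i for i in range(1,n) if s[i,4]>1500]).astype(np.uint8)
    M[cv2.dilate(arm,np.ones((21,21)))>0]=np.nan
    return M
def fit(M,p0,B):
    V=~np.isnan(M);M=np.nan_to_num(M)
    r0=rend(p0,B);W=V*cv2.dilate((r0>0).astype(np.uint8),np.ones((31,31)))
    f=lambda p:(np.abs(rend(p,B)-M)*W).sum()/(r0*V).sum()
    best=None
    for st in(.015,.006,.002):
        s=np.array([st,st,st*5]);x=p0 if best is None else best.x
        best=minimize(f,x,method="Nelder-Mead",options=dict(initial_simplex=np.array([x]+[x+s*e for e in np.eye(3)]),xatol=1e-5,fatol=1e-5))
    return best.x,best.fun
E
python3 -c "
from st import *
p=w(j,[[-.13,-.145,0]])[0]
r=rail([p[0],p[1],j[2]-.18]);rep()
o=cv2.imread('pics/top2.png')
cv2.polylines(o,[cv2.convexHull(proj('top',w(r,RB[0])).astype(np.float32)).astype(np.int32)],True,(0,255,0),1)
cv2.imwrite('pics/ov2.png',cv2.resize(o[150:320,240:500],None,fx=3,fy=3))
"
```

```text
rail ctr jig [-123.7 -154.9] L [-100.4   -6.8] R [-147.1 -303.1] yaw -9.0 err 0.47
t 4.35 tcp mm [559.9  27.1  33.4] jig [-127.9  -28.3] rel yaw y-axis -9.0 F [-0.2  0.2  0.2] w 0.0
```

View pics/ov2.png

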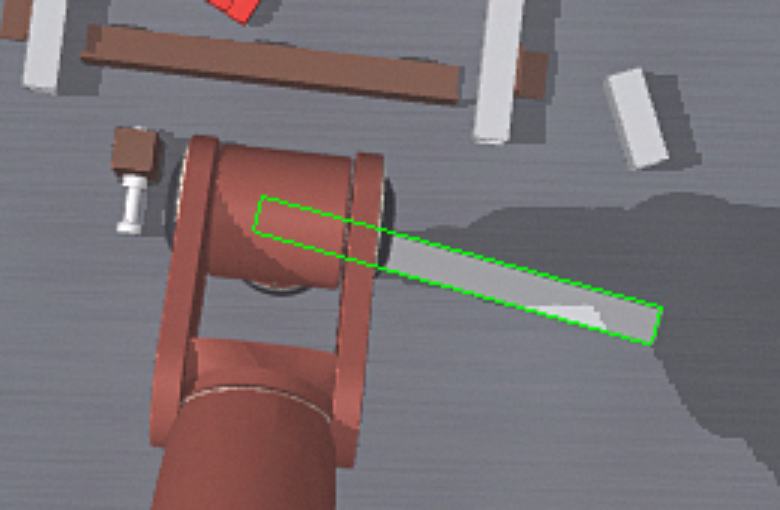

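The masked overlay follows the visible half of the rail exactly, giving a yaw of −9° to the jig. Now I'll push at the rail's middle, square to its face.

Request:
{"method": "apply_moves", "body": {
  "targets": [
    {"translation": [0.15, 0, 0], "twist": 0, "hand": 0},
    {"translation": [0, -0.45, 0], "twist": 0, "hand": 0},
    {"translation": [0, -0.45, 0], "twist": 0, "hand": 0},
    {"translation": [0, -0.345, 0], "twist": 0, "hand": 0},
    {"translation": [-0.08, 0, 0], "twist": 0, "hand": 0},
    {"translation": [-0.07, 0, 0], "twist": 0, "hand": 0}
  ]
}}

```text
time: 4.95
tool_pos: [0.5279, -0.0939, 0.0334]
tool_rot: [0.0, 0.127, 0.992, 0.0]
contact_force: [-0.5, -0.4, 0.6]
gripper_width: 0.004
grasp_force: 0.0
```

Request:
{"method": "apply_moves", "body": {
  "targets": [
    {"translation": [-0.1, 0, 0], "twist": 0, "hand": 0},
    {"translation": [-0.1, 0, 0], "twist": 0, "hand": 0},
    {"translation": [-0.1, 0, 0], "twist": 0, "hand": 0},
    {"translation": [-0.1, 0, 0], "twist": 0, "hand": 0},
    {"translation": [-0.1, 0, 0], "twist": 0, "hand": 0},
    {"translation": [-0.05, 0, 0], "twist": 0, "hand": 0},
    {"translation": [0, 0, 0], "twist": 0, "hand": 0}
  ]
}}

```text
time: 5.65
tool_pos: [0.5822, -0.1073, 0.0334]
tool_rot: [0.001, 0.126, 0.992, -0.0]
contact_force: [-0.8, -0.0, 0.8]
gripper_width: 0.0
grasp_force: 0.0
```

```bash
python3 -c "
from st import *
p=w(j,[[-.068,-.162,0]])[0]
rail([p[0],p[1],j[2]-.157],'top3');rep()
"
```

```text
rail ctr jig [ -68.1 -163. ] L [-43.6 -15. ] R [ -92.5 -311. ] yaw -9.4 err 0.48
t 5.7 tcp mm [ 581.8 -107.3   33.4] jig [ -93.2 -159.9] rel yaw y-axis -9.0 F [0.1 0.2 0.3] w 0.0
```

Request:
{"method": "apply_moves", "body": {
  "targets": [
    {"translation": [0.2, 0, 0], "twist": 0, "hand": 0},
    {"translation": [0, -0.45, 0], "twist": 0, "hand": 0},
    {"translation": [0, -0.45, 0], "twist": 0, "hand": 0},
    {"translation": [0, -0.45, 0], "twist": 0, "hand": 0},
    {"translation": [0, -0.4, 0], "twist": 0, "hand": 0},
    {"translation": [-0.3, 0, 0], "twist": 0, "hand": 0},
    {"translation": [-0.15, 0, 0], "twist": 0, "hand": 0},
    {"translation": [0, 0, 0], "twist": 0, "hand": 0}
  ]
}}

```text
time: 6.5
tool_pos: [0.5629, -0.2842, 0.0342]
tool_rot: [0.002, 0.126, 0.992, -0.001]
contact_force: [-0.3, -0.9, 0.6]
gripper_width: -0.004
grasp_force: 0.0
```

Request:
{"method": "apply_moves", "body": {
  "targets": [
    {"translation": [0, 0.1, 0], "twist": 0, "hand": 0},
    {"translation": [0, 0.1, 0], "twist": 0, "hand": 0},
    {"translation": [0, 0.1, 0], "twist": 0, "hand": 0},
    {"translation": [0, 0.1, 0], "twist": 0, "hand": 0},
    {"translation": [0, 0.1, 0], "twist": 0, "hand": 0},
    {"translation": [0, 0.1, 0], "twist": 0, "hand": 0},
    {"translation": [0, 0.1, 0], "twist": 0, "hand": 0},
    {"translation": [0, 0.1, 0], "twist": 0, "hand": 0}
  ]
}}

```text
time: 7.3
tool_pos: [0.5814, -0.2043, 0.0332]
tool_rot: [-0.0, 0.126, 0.992, 0.0]
contact_force: [-0.1, -3.0, 0.4]
gripper_width: 0.003
grasp_force: 1.1
```

```bash
python3 -c "
from st import *
p=w(j,[[-.058,-.095,0]])[0]
rail([p[0],p[1],j[2]-.16],'top4');rep()
"
```

```text
rail ctr jig [-56.9 -93.7] L [-33.   54.4] R [ -80.7 -241.8] yaw -9.1 err 0.43
t 7.35 tcp mm [ 581.7 -202.8   33.2] jig [ -84.2 -255. ] rel yaw y-axis -8.9 F [ 0.9  0.5 -0.2] w 0.0
```

Request:
{"method": "apply_moves", "body": {
  "targets": [
    {"translation": [0, 0.1, 0], "twist": 0, "hand": 0},
    {"translation": [0, 0.1, 0], "twist": 0, "hand": 0},
    {"translation": [0, 0.1, 0], "twist": 0, "hand": 0},
    {"translation": [0, 0.1, 0], "twist": 0, "hand": 0}
  ]
}}

```text
time: 7.75
tool_pos: [0.5914, -0.1657, 0.0332]
tool_rot: [-0.0, 0.126, 0.992, 0.0]
contact_force: [0.3, -1.9, -1.2]
gripper_width: -0.001
grasp_force: 1.0
```

```bash
python3 -c "
from st import *
p=w(j,[[-.051,-.053,0]])[0]
rail([p[0],p[1],j[2]-.16]);rep()
"
```

```text
rail ctr jig [-50.6 -54.4] L [-27.2  93.8] R [ -74.1 -202.5] yaw -9.0 err 0.36
t 7.8 tcp mm [ 591.7 -164.1   33.2] jig [ -77.9 -215.6] rel yaw y-axis -9.0 F [-0.2  0.9  0.4] w 0.0
```

Request:
{"method": "apply_moves", "body": {
  "targets": [
    {"translation": [0, 0.1, 0], "twist": 0, "hand": 0},
    {"translation": [0, 0.1, 0], "twist": 0, "hand": 0},
    {"translation": [0, 0.1, 0], "twist": 0, "hand": 0},
    {"translation": [0, 0.1, 0], "twist": 0, "hand": 0},
    {"translation": [0, 0.07, 0], "twist": 0, "hand": 0},
    {"translation": [0, 0.03, 0], "twist": 0, "hand": 0}
  ]
}}

```text
time: 8.4
tool_pos: [0.6039, -0.1172, 0.0333]
tool_rot: [-0.0, 0.126, 0.992, -0.0]
contact_force: [-0.5, -1.6, -0.7]
gripper_width: -0.002
grasp_force: 1.1
```

```bash
python3 -c "
from st import *
p=w(j,[[-.043,-.004,0]])[0]
rail([p[0],p[1],j[2]-.16],'top5');rep()
"
```

```text
rail ctr jig [-42.5  -5.3] L [-19.8 142.9] R [ -65.2 -153.6] yaw -8.7 err 0.54
t 8.45 tcp mm [ 604.  -117.    33.3] jig [ -70.2 -167.5] rel yaw y-axis -9.0 F [-0.  -0.2  0.7] w 0.0
```

Request:
{"method": "apply_moves", "body": {
  "targets": [
    {"translation": [0, 0.05, 0], "twist": 0, "hand": 0},
    {"translation": [0, 0, 0], "twist": 0, "hand": 0},
    {"translation": [0, -0.25, 0], "twist": 0, "hand": 0},
    {"translation": [0.4, 0, 0], "twist": 0, "hand": 0},
    {"translation": [0, 0.45, 0], "twist": 0, "hand": 0},
    {"translation": [0, 0.45, 0], "twist": 0, "hand": 0},
    {"translation": [0, 0, 0], "twist": 0, "hand": 0}
  ]
}}

```text
time: 9.15
tool_pos: [0.583, -0.0364, 0.0336]
tool_rot: [0.0, 0.124, 0.992, 0.001]
contact_force: [0.1, 0.2, 0.7]
gripper_width: -0.002
grasp_force: 0.0
```

```bash
python3 -c "
from st import *
p=w(j,[[-.042,0,0]])[0]
rail([p[0],p[1],j[2]-.155],'top6');rep()
"
```

```text
rail ctr jig [-43.   -0.1] L [-17.8 147.8] R [ -68.2 -148. ] yaw -9.7 err 0.7
t 9.2 tcp mm [582.9 -38.2  33.6] jig [-98.6 -91.1] rel yaw y-axis -8.8 F [ 0.3 -0.3  0.3] w 0.0
```

Request:
{"method": "apply_moves", "body": {
  "targets": [
    {"translation": [-0.13, 0, 0], "twist": 0, "hand": 0},
    {"translation": [-0.06, 0, 0], "twist": -0.1, "hand": 0},
    {"translation": [-0.06, 0, 0], "twist": -0.3, "hand": 0},
    {"translation": [-0.06, 0.01, 0], "twist": -0.3, "hand": 0},
    {"translation": [0, 0, 0], "twist": 0, "hand": 0}
  ]
}}

```text
time: 9.7
tool_pos: [0.6136, -0.0476, 0.0334]
tool_rot: [0.0, 0.092, 0.996, 0.0]
contact_force: [0.1, 0.5, 0.6]
gripper_width: 0.003
grasp_force: 0.0
```

```bash
python3 -c "
from st import *
p=w(j,[[-.036,0,0]])[0]
rail([p[0],p[1],j[2]-.08],'top7');rep()
im=cv2.imread('pics/top7.png');cv2.imwrite('pics/c7.png',cv2.resize(im[140:260,220:480],None,fx=3,fy=3))
"
```

```text
rail ctr jig [-30.9  31.3] L [-16.5 180.7] R [ -45.4 -118. ] yaw -5.5 err 0.53
t 9.75 tcp mm [613.3 -47.3  33.3] jig [-67.6 -97.2] rel yaw y-axis -5.0 F [-0.4 -0.   0.7] w -0.0
```

View pics/c7.png

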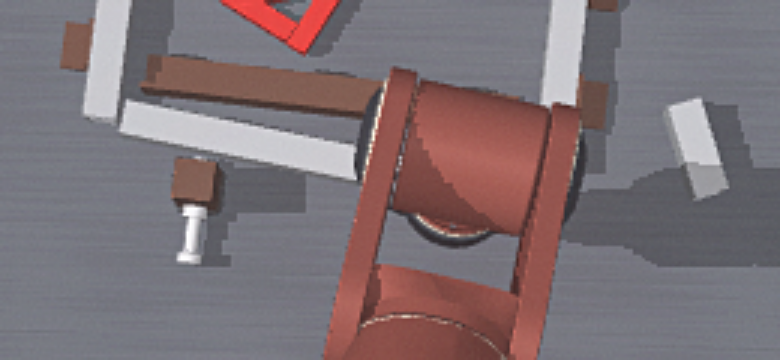

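The picture shows the left end in behind the post, right beside the left side rail's near end at crop (120,118). The fit leaked onto that side rail, so I'll mask the jig out and refit.

```bash
cat >> st.py <<'E'
def rail(p0=None,tag=None,file=None):
    im=cv2.imread(f"pics/{file}.png")[...,::-1] if file else save("top",tag)
    M=bright(im);M[rend(j,JB)>0.02]=np.nan
    p=w(j,[[p0[0]/1e3,p0[1]/1e3,0]])[0]
    r,e=fit(M,np.array([p[0],p[1],j[2]+np.radians(p0[2])]),RB)
    print("rail ctr jig",rel(j,r[None])[0]*1e3,"corners FL NL FR NR",rel(j,w(r,[[a,b,0] for b in(.15,-.15) for a in(.0125,-.0125)]))*1e3,"yaw",round(np.degrees(r[2]-j[2]),1),"err",round(e,2))
E
python3 -c "
from st import *
rail((-33,0,-5.5),file='top7');rail((-42,0,-9),file='top6');rep()
"
```

```text
rail ctr jig [-32.9   4.6] corners FL NL FR NR [[  -8.2  153.1]
 [ -33.2  155.1]
 [ -32.6 -145.9]
 [ -57.5 -143.9]] yaw -4.7 err 0.36
rail ctr jig [-40.9  -0.4] corners FL NL FR NR [[  -6.2  146.1]
 [ -31.   149.8]
 [ -50.9 -150.6]
 [ -75.7 -146.9]] yaw -8.6 err 0.4
t 9.75 tcp mm [613.3 -47.3  33.3] jig [-67.6 -97.2] rel yaw y-axis -5.0 F [-0.4 -0.   0.7] w -0.0
```

Request:
{"method": "apply_moves", "body": {
  "targets": [
    {"translation": [0.4, 0, 0], "twist": 0, "hand": 0},
    {"translation": [0.45, 0, -0.2], "twist": 0, "hand": 0},
    {"translation": [0.45, 0, -0.2], "twist": 0, "hand": 0},
    {"translation": [0, 0, 0], "twist": 0, "hand": 0}
  ]
}}

```text
time: 10.15
tool_pos: [0.481, -0.0221, 0.0743]
tool_rot: [0.001, 0.091, 0.996, 0.0]
contact_force: [1.5, 0.7, -1.3]
gripper_width: 0.002
grasp_force: 0.0
```

```bash
python3 -c "
from st import *
rail((-33,2,-5),tag='top8');rep()
im=cv2.imread('pics/top8.png');cv2.imwrite('pics/c8.png',cv2.resize(im[140:240,230:440],None,fx=3.8,fy=3.8,interpolation=cv2.INTER_CUBIC))
"
```

```text
rail ctr jig [-33.9   1.1] corners FL NL FR NR [[  -9.1  149.6]
 [ -34.   151.7]
 [ -33.8 -149.4]
 [ -58.7 -147.3]] yaw -4.7 err 0.25
t 10.2 tcp mm [483.5 -22.8  74.4] jig [-199.1  -85.2] rel yaw y-axis -5.0 F [0.7 0.3 0.4] w -0.0
```

View pics/c8.png

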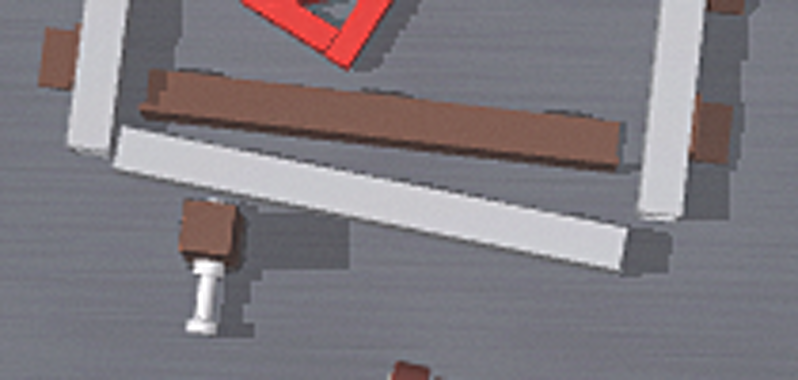

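The rail is clear at both ends: the left end is at (115–125,130–165) in the crop and the right end at (625,230–270). I'll continue the swing, turning the tool with it.

Request:
{"method": "apply_moves", "body": {
  "targets": [
    {"translation": [-0.45, 0, 0.2], "twist": 0, "hand": 0},
    {"translation": [-0.45, 0, 0.21], "twist": 0, "hand": 0},
    {"translation": [-0.38, 0, 0], "twist": 0, "hand": 0},
    {"translation": [-0.06, 0, 0], "twist": -0.2, "hand": 0},
    {"translation": [-0.05, 0, 0], "twist": -0.3, "hand": 0},
    {"translation": [-0.05, 0, 0], "twist": -0.3, "hand": 0},
    {"translation": [-0.04, 0, 0], "twist": -0.1, "hand": 0},
    {"translation": [0, 0, 0], "twist": 0, "hand": 0}
  ]
}}

```text
time: 11.0
tool_pos: [0.6305, -0.0493, 0.0324]
tool_rot: [0.0, 0.046, 0.999, 0.0]
contact_force: [-0.3, -0.3, 0.0]
gripper_width: -0.003
grasp_force: 0.0
```

Request:
{"method": "apply_moves", "body": {
  "targets": [
    {"translation": [0.4, 0, 0], "twist": 0, "hand": 0},
    {"translation": [0.45, 0, -0.2], "twist": 0, "hand": 0},
    {"translation": [0.45, 0, -0.2], "twist": 0, "hand": 0},
    {"translation": [0, 0, 0], "twist": 0, "hand": 0}
  ]
}}

```text
time: 11.4
tool_pos: [0.4968, -0.0363, 0.0735]
tool_rot: [0.0, 0.046, 0.999, -0.0]
contact_force: [0.5, -0.4, -0.1]
gripper_width: -0.002
grasp_force: 0.0
```

```bash
python3 -c "
from st import *
rail((-27,1,-1),tag='top9');rep()
"
```

```text
rail ctr jig [-25.9   0.5] corners FL NL FR NR [[ -14.3  150.5]
 [ -39.3  150.4]
 [ -12.5 -149.5]
 [ -37.4 -149.6]] yaw 0.4 err 0.23
t 11.45 tcp mm [499.3 -36.8  73.6] jig [-182.   -97.7] rel yaw y-axis 0.2 F [ 1.   0.5 -0.5] w 0.0
```

Request:
{"method": "apply_moves", "body": {
  "targets": [
    {"translation": [0, 0.45, 0.1], "twist": 0, "hand": 0},
    {"translation": [0, 0.45, 0.1], "twist": 0, "hand": 0},
    {"translation": [-0.45, 0.1, 0.1], "twist": 0, "hand": 0},
    {"translation": [-0.45, 0, 0.1], "twist": 0, "hand": 0},
    {"translation": [-0.32, 0, 0], "twist": 0, "hand": 0},
    {"translation": [-0.1, 0, 0], "twist": 0, "hand": 0},
    {"translation": [-0.07, 0, 0], "twist": 0, "hand": 0},
    {"translation": [-0.04, 0, 0], "twist": 0, "hand": 0}
  ]
}}

```text
time: 12.25
tool_pos: [0.6523, 0.0491, 0.0317]
tool_rot: [-0.001, 0.046, 0.999, 0.0]
contact_force: [-4.3, 0.8, 2.4]
gripper_width: 0.002
grasp_force: 2.0
```

Request:
{"method": "apply_moves", "body": {
  "targets": [
    {"translation": [-0.02, 0, 0], "twist": 0, "hand": 0},
    {"translation": [0, 0, 0], "twist": 0, "hand": 0}
  ]
}}

```text
time: 12.45
tool_pos: [0.6537, 0.0489, 0.0318]
tool_rot: [-0.001, 0.046, 0.999, 0.0]
contact_force: [-2.3, -0.1, -1.6]
gripper_width: -0.002
grasp_force: 1.3
```

```bash
python3 -c "
from st import *
rep()
"
```

```text
t 12.45 tcp mm [653.7  48.9  31.8] jig [-36.5   2.4] rel yaw y-axis 0.2 F [-2.3 -0.1 -1.6] w -0.0
```

Request:
{"method": "apply_moves", "body": {
  "targets": [
    {"translation": [-0.02, 0, 0], "twist": 0, "hand": 0},
    {"translation": [0, 0, 0], "twist": 0, "hand": 0}
  ]
}}

```text
time: 12.65
tool_pos: [0.6539, 0.0488, 0.0318]
tool_rot: [-0.004, 0.046, 0.999, -0.0]
contact_force: [-10.3, 0.6, 5.7]
gripper_width: 0.001
grasp_force: 5.2
```

Request:
{"method": "apply_moves", "body": {
  "targets": [
    {"translation": [-0.02, 0, 0], "twist": 0, "hand": 0},
    {"translation": [0, 0, 0], "twist": 0, "hand": 0}
  ]
}}

```text
time: 12.85
tool_pos: [0.654, 0.0489, 0.0318]
tool_rot: [-0.006, 0.046, 0.999, -0.0]
contact_force: [-17.9, 1.5, 11.6]
gripper_width: -0.001
grasp_force: 8.9
```

It is firm against the fence at the middle. I'll back off and check along its length.

Request:
{"method": "apply_moves", "body": {
  "targets": [
    {"translation": [0.2, 0, 0], "twist": 0, "hand": 0},
    {"translation": [0.4, 0, 0], "twist": 0, "hand": 0},
    {"translation": [0.45, 0, -0.2], "twist": 0, "hand": 0},
    {"translation": [0.45, 0, -0.3], "twist": 0, "hand": 0},
    {"translation": [0, 0, 0], "twist": 0, "hand": 0}
  ]
}}

```text
time: 13.35
tool_pos: [0.511, 0.0626, 0.0835]
tool_rot: [0.003, 0.046, 0.999, 0.0]
contact_force: [0.5, -0.4, -0.4]
gripper_width: 0.002
grasp_force: 0.0
```

```bash
python3 -c "
from st import *
rail((-13,1,0),tag='top10');rep()
im=cv2.imread('pics/top10.png');cv2.imwrite('pics/c10.png',cv2.resize(im[140:240,230:440],None,fx=3.8,fy=3.8,interpolation=cv2.INTER_CUBIC))
"
```

```text
rail ctr jig [-12.2   0.4] corners FL NL FR NR [[   0.9  150.4]
 [ -24.1  150.5]
 [  -0.3 -149.6]
 [ -25.3 -149.5]] yaw -0.2 err 0.34
t 13.4 tcp mm [512.8  62.2  82.7] jig [-178.     2.2] rel yaw y-axis 0.2 F [ 0.1 -0.3 -0. ] w 0.0
```

View pics/c10.png

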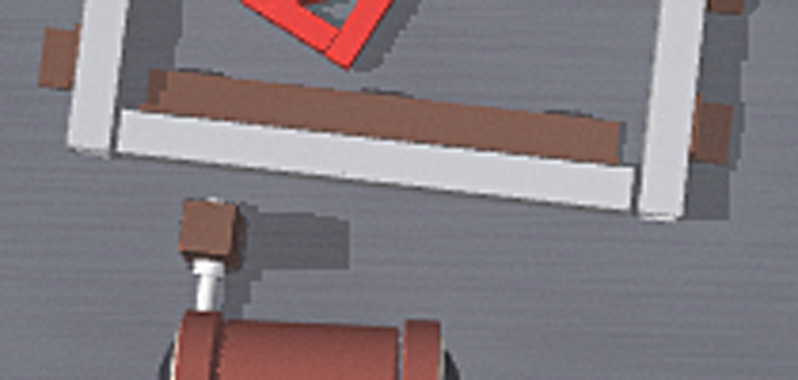

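The rail lies flush on the fence between both side rails, in the crop from (118,110) to (632,210), with equal gaps at its ends. The bystanders were not touched, so I'm handing the job in.

```bash
python3 -c "
from plant import *
print(job_done())"
```

```text
the job is handed in; nothing more can be done
None
```

The job is handed in: the last top view shows the rail flat against the back fence (measured within about 1 mm), between the side rails with about 5 mm clear at each end, left end in first. It took about 13 s of the 67 s allowed, and the hammer, wire brush, magnetic square and offcut were not touched.

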